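# Stamp a round soap in the guided jig and hold the pressure

### The arm

A 7-joint arm with a two-finger parallel gripper is mounted at the origin on the work surface. World frame = base frame: x ahead of the robot, y to its left, z up, the work surface at z = 0. Lengths are in mm, angles in rad, forces in N, time in s.
With the tool pointing down it reaches from about 350 to 900 mm from the base axis. Payload 8.1 kg.
Tool frame: the origin (TCP) lies at the very end of the fingers, on their centre line; the grasp point (between the pads) lies 19 mm behind it; z points along the fingers, y is the line along which they close (so a half turn about z gives the same grasp; the last joint's range is limited). The gripper opens to 85 mm and grips with 20 to 120 N. Pads are 22 mm wide; open, the fingers measure 114 mm over their backs; the gripper's body (76 mm by 85 mm) begins 54 mm behind the grasp point. The pads swing forward as they close: fully open they stand 13 mm farther back than shut.
Start: joints at [1.123, 0.434, 0.025, 1.573, -0.012, 1.134, -0.075], TCP at [211.232, -588.237, 209.323] pointing down, gripper open.
Joint ranges: [-2.62, 2.62], [-0.44, 2.09], [-1.27, 1.32], [0.08, 2.57], [-1.32, 4.46], [0.12, 2], [-2.74, 2.74]. Speed limits (rad/s): [2.22, 2.22, 3.01, 3.01, 3.14, 3.14, 3.14].

### API

Orientations are given as a rotation vector (axis times angle).
In Python, from station import env, eyes gives the robot as it stands. The module is installed in compiled form; this text tells all that it offers.
- The arm moves only by the tool drive_tool, never from a script. Its argument "steps" is a list of rows, each a list of 7 numbers: the shift along the tool's x, y, z each as a share of 0.075 m, from -1 to 1, then the turn, a rotation vector about the tool's x, y, z each as a share of pi rad, from -1 to 1, then the opening, from -1 (shut) to 1 (fully open). A call has 1 to 8 rows; each row shifts and turns the commanded pose from where the row before left it, along the tool's axes as they then stand; what a row does not reach is not made up. A row lasts 1/12 s, in which the tool goes at most 41.7 mm and 7.16 degrees, less where a joint would pass 70% of its speed; a pose out of reach is approached as far as the arm can. A call with a number of a shift or a turn outside -1 to 1 is refused whole. A call with a gripper value outside its range is refused whole. The fingers move at their own pace and stop on an object; "force" is the grip in N (left out, the last holds). Time passes only in rows, so rows that do not move let the fingers close. It gives the time, the measured TCP pose, the force, the opening and the grip force at its end, in the units of the state.
- env.get_state(): the state, without advancing time (a new reading comes with each control period).
- eyes.grab_frame(name): name is "scene" or "top" or "wrist"; returns (picture, depth): 480x640x3 uint8, red, green, blue; 480x640 float32, mm along the optical axis (not along the pixel's ray), 0 where there is no reading.
- eyes.calibration(name): a dict with "vfov" (degrees; the focal length in pixels is half the picture's height over the tangent of half this angle, whatever the lens; pixels are square), "cx", "cy" (the principal point, pixels), "k1" (the pictures are not rectified: a ray, as slopes to the right and down, at radius r is drawn at 1 + k1 r^2 times it, then the intrinsics apply), "extrinsics" (4x4, takes a point from world to camera coordinates); the wrist camera has in their place "mount" (4x4, takes a point from camera to tool coordinates, whose origin is the TCP and whose axes are the flange's). Camera axes: x right, y up, looking along -z (the intrinsics and any distortion apply to the point x, -y, -z); pixel columns grow to the right and rows downward; lengths in mm; the calibration is good to about 2 mm. A picture is of the moment at which its call begins: read the wrist's pose just before it. calibration takes no time and is no camera call.
- env.close_job(): hands the job in; it is judged then, once.
The state is a dict: "clock": time; "qpos": joint angles; "joint_vel": joint speeds; "joint_torque": joint torques, N m; "tcp_pos": TCP position; "ee_rot": TCP orientation; "wrist_force": force on the tool from outside, world axes, zero at the start; "moment": the same for the moment, N m; "finger_gap": finger opening in mm; "grasp_force": force on a finger pad.
Only numpy, scipy, OpenCV 4.12 (cv2) and the standard library are available. Lean on these libraries where they do the work, as an engineer would, in place of code of your own. Each camera call takes 0.05 s, during which the arm holds its last target. There are 200 camera calls.

### The job

Stand the round soap puck flat on the little round stage of the stamping jig, centred between the stops at the feet of its four guide posts, and let go of it. Then take the round stamp with the four notches in its rim by its handle, turn it so that the notches mesh with the four posts, slide it straight down onto the soap, and press until the sprung stage has gone down at least half of its travel. Finish while still holding the stamp and keeping it pressed, and leave everything else on the bench where it is.

Things in the scene. Friction and masses are not known exactly. Their poses are not given: they have to be found in the camera images.
- jig: Stamping jig, fixed. Round dark steel base, diameter 124, 22 mm high; origin at the centre of its underside, z up. Four aluminium guide posts stand on its +x, +y, -x, -y axes, 37 to 49 mm from the centre, 8 mm wide tangentially, straight up to 80 mm above the bench, tapering to a ridge at 88.6 mm. Between the posts (at 45 degrees to the axes) it is open for fingers above the base.
- stage_top (a point): Centre of the top of the stage, a round steel plate, diameter 52 mm, mid-jig, 34 mm above the bench unloaded; axes as the jig's. The soap is centred by four stops, one at the inner foot of each post, 16 mm wide: upright inner face 28.5 mm from the centre up to 42 mm above the bench, then sloping outward to 33.5 mm at 52 mm.
- stage (a joint): How far the stage is pressed down, in m: 0 unloaded, 0.012 at the bottom (flush with the jig's base). Spring: 4 N preload plus 1 N per mm, so 10 N at half travel and 16 N at the bottom; it springs back when released.
- puck_mid (a point): Centre (half-way up) of the loose cream-coloured soap puck, a cylinder of diameter 52 mm, 34 mm high, about 75 g, standing upright on the bench at first. The only round soap. On the unloaded stage its top is 68 mm above the bench.
- stamp_grip (a point): Middle of the handle of the loose round stamp (200 g), 48 mm above its underside; it stands disc down at first, z up. Upright wooden bar handle 46 mm long along the stamp's x, 18 mm thick along its y, from 20 to 66 mm above the underside, gripped across its thickness. Notches as told at stamp_base; any of its four quarter turns fits the jig.
- stamp_base (a point): Centre of the underside of the round stamp, axes as stamp_grip. The stamp's foot is a white plastic disc, diameter 86 mm, 12 mm thick, with four rim notches on its +x, +y, -x and -y axes, each 10.5 mm wide and cut in to 35.5 mm from the centre.
- bar_a_mid (a point): Centre of a loose rectangular soap bar 80 x 52 x 28 mm, not used: leave it.
- bar_b_mid (a point): Centre of another loose rectangular soap bar 80 x 52 x 28 mm, not used: leave it.
- square_stamp_mid (a point): A loose square stamp (white 62 x 62 mm plate without notches, same kind of handle, 66 mm high), point 30 mm above its underside; not used: leave it.
- jar_mid (a point): Middle of a loose amber jar, diameter 70 mm, 75 mm high; leave it.
- brush_grip (a point): Handle of a loose brush lying on the bench; leave it.
- bowl_rim (a point): Centre of the mouth of a loose steel bowl, diameter 110 mm, 50 mm high; leave it.
There are look-alikes about, which are no part of the job. What is shaped like the part that bears stamp_grip but green or purple is not meant. Leave any green look-alike of the part that bears puck_mid alone.

How it is judged:
By the outcome, as a careful person would: the job done as asked, in the order asked, and still so for the second after the job is handed in, while the arm keeps its last pose, push and grip.
It also fails if it takes over 54 s, if anything falls off the work surface, if the arm or the gripper's body presses on something with over 40 N, if the wrist force passes 120 N, or if a joint passes its speed limit or range.

## Working session

There is one attempt and no reset: what is moved stays moved. The work goes in short steps, Python scripts to look and compute and a tool call to move; the robot and the scene stay as the last step left them, time stands still between calls to the robot, and variables do not carry over. Pictures are saved under pics/ and viewed, at most 13 in all, crops included, and the job is handed in when it is done.

Besides the shell and the picture viewer there is one more tool, called after "Emit:" as name(argument=value, ...), one argument or row to a line, values as JSON. drive_tool: Moves the arm, as the interface text tells. Its arguments: {"type":"object","properties":{"steps":{"type":"array","items":{"type":"array","items":{"type":"number"}}},"force":{"type":"number"}},"required":["steps"]}

```bash
mkdir -p pics; cat > h.py <<'E'
import numpy as np, cv2
from scipy.spatial.transform import Rotation as R
from station import env, eyes
def K(c): return 240/np.tan(np.radians(c["vfov"])/2)
def cam(name,st=None):
    c=eyes.calibration(name)
    if name!="wrist":
        return c,np.linalg.inv(np.array(c["extrinsics"]))
    T=np.eye(4);T[:3,:3]=R.from_rotvec(st["ee_rot"]).as_matrix();T[:3,3]=st["tcp_pos"]
    return c,T@np.array(c["mount"])
def rays(c,uv):
    f=K(c);d=(np.atleast_2d(uv).astype(float)-[c["cx"],c["cy"]])/f
    u=d.copy()
    for _ in range(20): u=d/(1+c["k1"]*(u**2).sum(1,keepdims=True))
    return np.c_[u[:,0],-u[:,1],-np.ones(len(u))]
def onplane(c,T,uv,z):
    r=rays(c,uv)@T[:3,:3].T;o=T[:3,3]
    return o+r*((z-o[2])/r[:,2])[:,None]
def bydepth(c,T,uv,d):
    return (rays(c,uv)*np.atleast_1d(d)[:,None])@T[:3,:3].T+T[:3,3]
def cloud(c,T,dep):
    v,u=np.mgrid[:480,:640]
    return bydepth(c,T,np.c_[u.ravel(),v.ravel()],dep.ravel()).reshape(480,640,3)
def grab(name,fn=None):
    st=env.get_state();im,d=eyes.grab_frame(name)
    if fn: cv2.imwrite("pics/"+fn,im[:,:,::-1])
    c,T=cam(name,st);return st,im,d,c,T
E
python3 - <<'E'
from h import *
st=env.get_state();print({k:np.round(v,3) for k,v in st.items()})
for n in("top","scene"):
    _,im,d,c,T=grab(n,n+"0.png");np.savez(f"/tmp/{n}.npz",im=im,d=d);print(n,c["vfov"],c["k1"],T[:3,3].round())
print(eyes.calibration("wrist"))
E
```

```text
{'clock': np.float64(0.0), 'qpos': array([ 1.123,  0.435,  0.025,  1.574, -0.012,  1.134, -0.075]), 'joint_vel': array([-0.001,  0.001, -0.001,  0.001, -0.002,  0.   , -0.   ]), 'joint_torque': array([-1.0000e-03, -6.7048e+01,  1.0240e+00, -3.1622e+01,  1.5000e-02,
        1.2000e-02,  0.0000e+00]), 'tcp_pos': array([ 210.995, -587.714,  208.517]), 'ee_rot': array([-3.094e+00, -5.380e-01,  1.000e-03]), 'wrist_force': array([-0.308, -0.807,  0.395]), 'moment': array([-0.033,  0.035,  0.04 ]), 'grasp_force': np.float64(0.0), 'finger_gap': np.float64(85.221)}
top 49.284553337920435 -0.13940414877907806 [ 439.   26. 1283.]
scene 56.12338390600142 0.012559689356229886 [903. 410. 885.]
{'vfov': 59.674438936974624, 'cx': 320.4968887673669, 'cy': 239.67502107580427, 'k1': -0.08665968574174052, 'mount': array([[ 1.54066686e-04,  9.52679211e-01,  3.03977462e-01,
         7.90715071e+01],
       [ 9.99999942e-01, -2.39597059e-04,  2.44072240e-04,
         6.11673251e-01],
       [ 3.05354655e-04,  3.03977407e-01, -9.52679192e-01,
        -1.63456807e+02],
       [ 0.00000000e+00,  0.00000000e+00,  0.00000000e+00,
         1.00000000e+00]])}
```

View pics/top0.png

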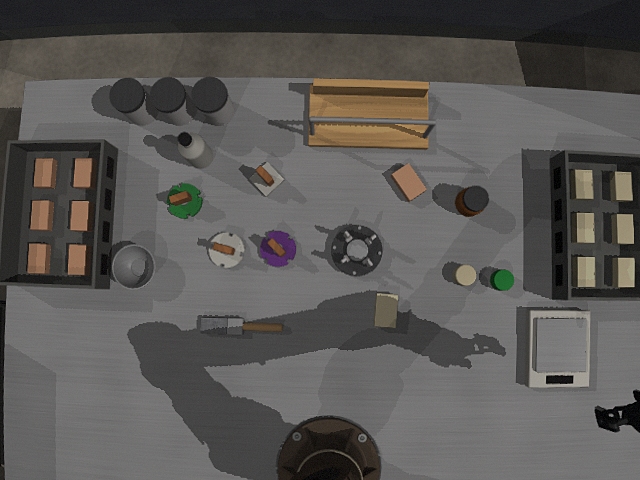

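View pics/scene0.png

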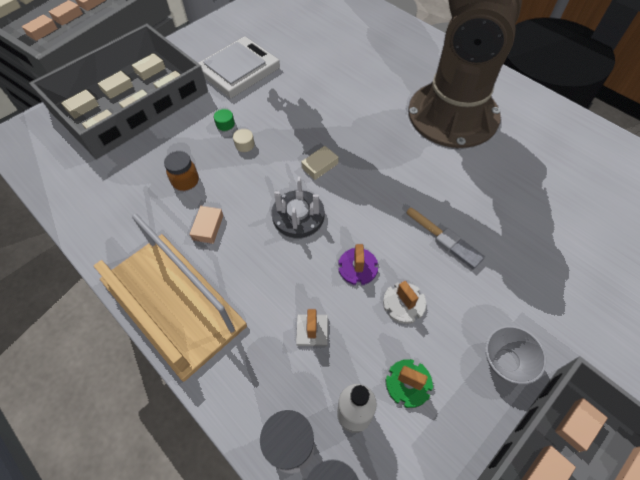

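The top view shows these candidates:
- **Puck:** the cream one at (465,274) is mine; the green look-alike is at (502,280).
- **Stamp:** the white notched one at (226,250) is mine. The green one (184,200), the purple one (277,248) and the square white one (266,178) are not.
- **Jig:** at (357,250).

Next I'll measure them and check the choice in a close crop.

```bash
python3 - <<'E'
from h import *
z=np.load("/tmp/top.npz");im,d=z["im"],z["d"];c,T=cam("top")
P=cloud(c,T,d)
def rep(n,uv,r,zlo,zhi,mask=None):
    m=np.zeros((480,640),np.uint8);cv2.circle(m,uv,r,1,-1)
    m=(m>0)&(P[...,2]>zlo)&(P[...,2]<zhi)
    if mask is not None:m&=mask
    v,u=np.nonzero(m);uv2=np.c_[u,v].astype(np.float32)
    (x,y),rr=cv2.minEnclosingCircle(uv2)
    zz=np.median(P[m][:,2]);print(n,len(u),"z",zz.round(1),"centre",onplane(c,T,[[x,y]],zz)[0].round(1),"mean",P[m].mean(0).round(1),"r",(rr*(1283-zz)/K(c)).round(1))
hsv=cv2.cvtColor(im,cv2.COLOR_RGB2HSV)
rep("puck",(465,274),15,25,45)
rep("jigbase",(357,250),32,12,30)
rep("stampdisc",(226,250),26,5,25)
rep("handle",(223,248),26,55,80)
m=np.zeros((480,640),np.uint8);cv2.circle(m,(223,248),26,1,-1);v,u=np.nonzero((m>0)&(P[...,2]>50))
p=onplane(c,T,np.c_[u,v],66)[:,:2];b=cv2.minAreaRect(p.astype(np.float32));print(b)
# jig posts
m=np.zeros((480,640),np.uint8);cv2.circle(m,(357,250),32,1,-1);v,u=np.nonzero((m>0)&(P[...,2]>60));print(P[v,u].round(0)[:60].tolist())
cr=np.hstack([cv2.resize(im[y-35:y+35,x-35:x+35],(260,260),interpolation=2) for x,y in((465,274),(357,250),(226,250))])
cv2.imwrite("pics/crop.png",cr[:,:,::-1])
E
```

```text
puck 361 z 33.3 centre [ 476.5 -318.3   33.3] mean [ 476.6 -318.2   33.3] r 25.8
jigbase 1484 z 21.5 centre [529.5 -55.2  21.5] mean [528.6 -54.4  21.6] r 61.8
stampdisc 774 z 11.7 centre [522.1 260.1  11.7] mean [523.  261.5  11.7] r 60.3
handle 145 z 65.1 centre [522.4 262.7  65.1] mean [524.  262.4  64.9] r 22.1
((516.92822265625, 254.0105743408203), (70.65444946289062, 84.11328125), 86.69477081298828)
[[439.0, 26.0, 1283.0], [439.0, 26.0, 1283.0], [439.0, 26.0, 1283.0], [439.0, 26.0, 1283.0], [569.0, -26.0, 84.0], [566.0, -24.0, 90.0], [567.0, -26.0, 85.0], [567.0, -29.0, 83.0], [566.0, -22.0, 76.0], [564.0, -24.0, 88.0], [565.0, -26.0, 85.0], [565.0, -29.0, 86.0], [565.0, -31.0, 80.0], [563.0, -22.0, 74.0], [563.0, -24.0, 81.0], [562.0, -27.0, 85.0], [562.0, -29.0, 87.0], [563.0, -31.0, 85.0], [561.0, -25.0, 76.0], [560.0, -27.0, 81.0], [560.0, -29.0, 86.0], [560.0, -31.0, 90.0], [560.0, -34.0, 84.0], [562.0, -89.0, 82.0], [562.0, -91.0, 85.0], [562.0, -93.0, 85.0], [559.0, -27.0, 77.0], [558.0, -29.0, 79.0], [559.0, -32.0, 79.0], [559.0, -87.0, 84.0], [559.0, -89.0, 86.0], [559.0, -91.0, 90.0], [559.0, -93.0, 89.0], [557.0, -27.0, 66.0], [556.0, -29.0, 75.0], [557.0, -84.0, 84.0], [557.0, -86.0, 88.0], [556.0, -88.0, 90.0], [557.0, -91.0, 88.0], [558.0, -94.0, 79.0], [555.0, -83.0, 76.0], [554.0, -84.0, 87.0], [554.0, -86.0, 86.0], [554.0, -89.0, 87.0], [555.0, -92.0, 80.0], [554.0, -83.0, 70.0], [553.0, -85.0, 76.0], [552.0, -87.0, 85.0], [552.0, -89.0, 83.0], [439.0, 26.0, 1283.0], [551.0, -86.0, 69.0], [439.0, 26.0, 1283.0], [439.0, 26.0, 1283.0], [507.0, -23.0, 87.0], [507.0, -25.0, 83.0], [505.0, -19.0, 81.0], [504.0, -21.0, 89.0], [505.0, -23.0, 85.0], [505.0, -25.0, 82.0], [439.0, 26.0, 1283.0]]
```

View pics/crop.png

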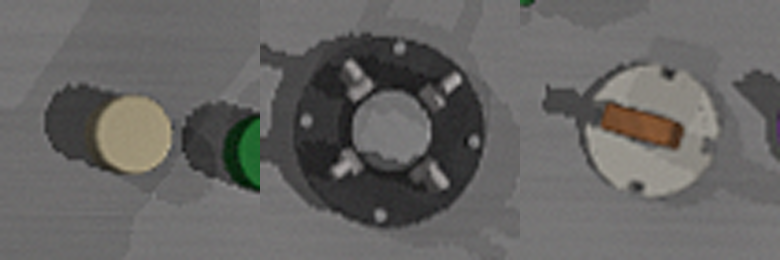

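The crop confirms it: cream puck at left, jig in the middle with its posts on the diagonals, and the white stamp with notches at right. The measured heights and radii agree with the given sizes.

Emit:
drive_tool(
  steps=[
    [0.45, -0.216, 0, 0, 0, 0, 1],
    [0.45, -0.216, 0, 0, 0, 0, 1],
    [0.45, -0.216, 0, 0, 0, 0, 1],
    [0.45, -0.216, 0, 0, 0, 0, 1],
    [0.45, -0.216, 0, 0, 0, 0, 1],
    [0.45, -0.216, 0, 0, 0, 0, 1],
    [0.45, -0.216, 0, 0, 0, 0, 1],
    [0.45, -0.216, 0, 0, 0, 0, 1],
  ],
  force=40,
)

```text
clock: 0.77
tcp_pos: [422.3, -373.4, 209.1]
ee_rot: [-3.095, -0.539, 0.001]
wrist_force: [0.8, -0.5, 0.4]
finger_gap: 85.3
grasp_force: 0.0
```

Emit:
drive_tool(
  steps=[
    [0.47, -0.228, 0, 0, 0, 0, 1],
    [0.47, -0.228, 0, 0, 0, 0, 1],
    [0, 0, 0, 0, 0, -0.036, 1],
    [0, 0, 0, 0, 0, -0.036, 1],
    [0, 0, 0, 0, 0, -0.036, 1],
    [0, 0, 0, 0, 0, -0.036, 1],
    [0, 0, 0, 0, 0, -0.036, 1],
    [0, 0, 0, 0, 0, -0.036, 1],
  ],
)

```text
clock: 1.43
tcp_pos: [476.1, -318.8, 208.9]
ee_rot: [-2.734, -1.546, 0.001]
wrist_force: [-0.6, 0.2, 0.1]
finger_gap: 85.4
grasp_force: 0.0
```

Emit:
drive_tool(
  steps=[
    [0, 0, 0, 0, 0, -0.036, 1],
    [0, 0, 0, 0, 0, -0.036, 1],
    [0, 0, 0, 0, 0, -0.036, 1],
    [0, 0, 0, 0, 0, -0.036, 1],
    [0, 0, 0, 0, 0, 0, 1],
  ],
)

```text
clock: 1.85
tcp_pos: [476.0, -319.0, 208.9]
ee_rot: [-2.318, -2.119, 0.0]
wrist_force: [-0.5, -0.1, -0.5]
finger_gap: 85.4
grasp_force: 0.0
```

```bash
cat >> h.py <<'E'
def plan(st,xyz,yaw=None,tilt=True):
    """shift (tool axes, share of 75mm) and turn share to reach xyz with tool x at yaw deg, pointing down"""
    M=R.from_rotvec(st["ee_rot"]);p=M.inv().apply(np.array(xyz)-st["tcp_pos"])
    y0=np.degrees(np.arctan2(*M.as_matrix()[[1,0],0]));yaw=y0 if yaw is None else yaw
    D=M.inv()*R.from_euler("z",yaw,degrees=True)*R.from_euler("x",180,degrees=True)
    print("pos",np.round(st["tcp_pos"],1),"yaw",round(y0,2),"z axis",M.as_matrix()[:,2].round(4),"shift share",(p/75).round(3),"turn share",(D.as_rotvec()/np.pi).round(4))
E
python3 - <<'E'
from h import *
st,im,d,c,T=grab("wrist","w1.png");print(st["qpos"].round(2),st["clock"])
P=cloud(c,T,d);hsv=cv2.cvtColor(im,cv2.COLOR_RGB2HSV)
m=(d>0)&(P[...,2]>28)&(P[...,2]<40)&(np.hypot(P[...,0]-476,P[...,1]+318)<45)
v,u=np.nonzero(m);(x,y),r=cv2.minEnclosingCircle(np.c_[u,v].astype(np.float32))
a=onplane(c,T,[[x,y]],34)[0];print(len(u),x,y,r,a.round(1),P[m].mean(0).round(1),np.ptp(P[m],axis=0).round(1))
plan(st,[*P[m].mean(0)[:2],8],84.5)
E
```

```text
[ 0.74  0.38 -0.34  1.68  0.14  1.11  0.28] 1.85
2915 321.375 203.125 30.75975227355957 [ 478.2 -317.5   34. ] [ 478.2 -318.1   32.6] [51.4 51.2  7.1]
pos [ 476.  -319.   208.9] yaw 84.85 z axis [-7.e-04  5.e-04 -1.e+00] shift share [0.014 0.029 2.679] turn share [-0.0002 -0.0001  0.0019]
```

Emit:
drive_tool(
  steps=[
    [0.014, 0.025, 0.45, 0, 0, 0, 1],
    [0, 0, 0.45, 0, 0, 0, 1],
    [0, 0, 0.45, 0, 0, 0, 1],
    [0, 0, 0.45, 0, 0, 0, 1],
    [0, 0, 0.45, 0, 0, 0, 1],
    [0, 0, 0.3, 0, 0, 0, 1],
    [0, 0, 0.12, 0, 0, 0, 1],
    [0, 0, 0, 0, 0, 0, 1],
  ],
)

```text
clock: 2.57
tcp_pos: [476.8, -317.3, 7.0]
ee_rot: [-2.324, -2.108, 0.002]
wrist_force: [-1.2, -0.0, 0.0]
finger_gap: 85.5
grasp_force: 0.0
```

Emit:
drive_tool(
  steps=[
    [0, 0, 0, 0, 0, 0, -1],
    [0, 0, 0, 0, 0, 0, -1],
    [0, 0, 0, 0, 0, 0, -1],
    [0, 0, 0, 0, 0, 0, -1],
    [0, 0, 0, 0, 0, 0, -1],
    [0, 0, 0, 0, 0, 0, -1],
    [0, 0, 0, 0, 0, 0, -1],
    [0, 0, 0, 0, 0, 0, -1],
  ],
  force=40,
)

```text
clock: 3.23
tcp_pos: [480.1, -319.5, 12.1]
ee_rot: [2.322, 2.109, 0.001]
wrist_force: [-2.7, 0.9, 19.7]
finger_gap: -0.0
grasp_force: 9.6
```

Something is off: the gap is 0 and there is an upward force. I'll look.

```bash
python3 - <<'E'
from h import *
_,a,*_=grab("wrist");_,b,*_=grab("scene");_,t,*_=grab("top")
cv2.imwrite("pics/b1.png",np.hstack([cv2.resize(a,(400,300)),cv2.resize(b[80:230,160:360],(400,300))])[:,:,::-1])
E
```

```text
(no output)
```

View pics/b1.png

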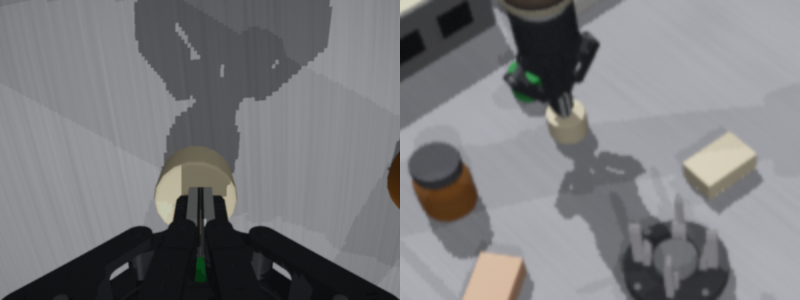

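```bash
python3 - <<'E'
from h import *
for n in("top","scene","wrist"):
    st,im,d,c,T=grab(n)
    P=cloud(c,T,d);hsv=cv2.cvtColor(im,cv2.COLOR_RGB2HSV)
    m=(d>0)&(hsv[...,0]>15)&(hsv[...,0]<35)&(hsv[...,1]>40)&(np.hypot(P[...,0]-478,P[...,1]+318)<80)&(P[...,2]>2)
    Q=P[m];print(n,len(Q),Q.min(0).round(),Q.max(0).round(),Q.mean(0).round())
    for z in range(0,50,5):
        q=Q[(Q[:,2]>=z)&(Q[:,2]<z+5)]
        if len(q)>3:print(z,len(q),q.min(0).round(),q.max(0).round())
print({k:np.round(v,3) for k,v in st.items()})
E
```

```text
top 2117 [ 398. -372.    2.] [ 536. -255.  570.] [ 465. -296.  411.]
0 4 [ 456. -306.    2.] [ 473. -295.    5.]
5 6 [ 466. -302.    6.] [ 495. -294.   10.]
10 10 [ 454. -309.   10.] [ 490. -294.   15.]
15 12 [ 451. -315.   15.] [ 497. -294.   19.]
20 12 [ 454. -308.   21.] [ 500. -295.   24.]
25 15 [ 451. -315.   26.] [ 500. -295.   30.]
30 89 [ 454. -320.   30.] [ 502. -294.   35.]
35 38 [ 456. -317.   35.] [ 495. -295.   39.]
40 5 [ 473. -313.   41.] [ 492. -307.   44.]
scene 255 [ 444. -358.    4.] [ 537. -259.  406.] [ 490. -298.  113.]
5 15 [ 469. -317.    6.] [ 501. -293.   10.]
10 21 [ 467. -313.   10.] [ 500. -293.   15.]
15 24 [ 466. -318.   15.] [ 502. -292.   20.]
20 25 [ 464. -317.   20.] [ 502. -291.   25.]
25 33 [ 469. -319.   25.] [ 502. -292.   30.]
30 49 [ 467. -319.   30.] [ 503. -293.   35.]
35 6 [ 474. -315.   35.] [ 491. -295.   39.]
wrist 8198 [ 454. -335.    2.] [ 503. -293.   77.] [ 480. -305.   29.]
0 97 [ 462. -305.    2.] [ 499. -294.    5.]
5 321 [ 460. -312.    5.] [ 503. -293.   10.]
10 378 [ 458. -311.   10.] [ 503. -293.   15.]
15 397 [ 457. -311.   1
[... 163 characters left out ...]
.]
35 16 [ 470. -312.   36.] [ 484. -308.   40.]
40 26 [ 468. -314.   40.] [ 495. -308.   45.]
45 28 [ 468. -314.   45.] [ 495. -311.   50.]
{'clock': np.float64(3.483), 'qpos': array([ 0.691,  0.606, -0.28 ,  1.873,  0.25 ,  0.692,  0.171]), 'joint_vel': array([ 0.002, -0.   , -0.001, -0.   , -0.001,  0.   , -0.001]), 'joint_torque': array([-6.7300e-01, -5.8211e+01, -3.9770e+00, -1.8759e+01, -1.6000e-02,
       -1.2340e+00,  1.0000e-03]), 'tcp_pos': array([ 480.103, -319.468,   12.105]), 'ee_rot': array([2.322e+00, 2.109e+00, 1.000e-03]), 'wrist_force': array([-3.019,  1.073, 19.451]), 'moment': array([0.201, 0.773, 0.001]), 'grasp_force': np.float64(9.796), 'finger_gap': np.float64(0.086)}
```

The puck hasn't moved, and the shut fingertips seem to rest on its top. I'll check where they really end relative to the reported TCP.

```bash
python3 - <<'E'
from h import *
for n in("wrist","scene"):
    st,im,d,c,T=grab(n);P=cloud(c,T,d);hsv=cv2.cvtColor(im,cv2.COLOR_RGB2HSV)
    m=(d>0)&(hsv[...,1]<60)&(hsv[...,2]<130)&(np.hypot(P[...,0]-480,P[...,1]+319)<24)
    Q=P[m];print(n,len(Q))
    for z in range(25,70,5):
        q=Q[(Q[:,2]>=z)&(Q[:,2]<z+5)]
        if len(q)>3:print(z,len(q),q.min(0).round(),q.max(0).round())
    if n=="wrist": cv2.imwrite("pics/b2.png",cv2.resize(im[200:440,220:420],(600,600)[:2],interpolation=2)[:,:,::-1])
E
```

```text
wrist 27088
25 95 [ 481. -318.   25.] [ 504. -295.   30.]
30 3109 [ 470. -320.   30.] [ 504. -295.   35.]
35 176 [ 471. -314.   35.] [ 493. -307.   40.]
40 458 [ 469. -315.   40.] [ 495. -307.   45.]
45 536 [ 468. -315.   45.] [ 495. -308.   50.]
50 601 [ 468. -315.   50.] [ 495. -307.   55.]
55 646 [ 468. -315.   55.] [ 495. -307.   60.]
60 635 [ 468. -315.   60.] [ 495. -307.   65.]
65 611 [ 469. -331.   65.] [ 495. -307.   70.]
scene 570
25 8 [ 478. -319.   25.] [ 502. -296.   30.]
30 16 [ 471. -319.   30.] [ 502. -300.   35.]
35 7 [ 476. -316.   35.] [ 486. -308.   40.]
40 11 [ 469. -314.   40.] [ 491. -307.   45.]
45 18 [ 467. -317.   45.] [ 493. -308.   50.]
50 15 [ 469. -324.   50.] [ 494. -307.   55.]
55 19 [ 468. -328.   55.] [ 494. -306.   60.]
60 16 [ 471. -326.   60.] [ 493. -307.   65.]
65 15 [ 469. -314.   65.] [ 494. -306.   70.]
```

View pics/b2.png

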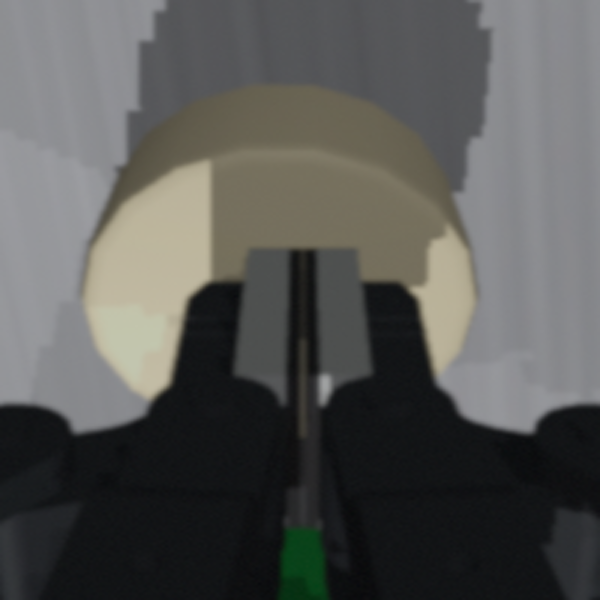

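The shut fingertips stand on the puck's top (z≈34) while the TCP reads 12. So the real finger ends are about 22 mm short of the reported TCP, and I'll account for that. The puck is still upright and in place.

Emit:
drive_tool(
  steps=[
    [0, 0, -0.4, 0, 0, 0, -1],
    [0, 0, -0.3, 0, 0, 0, 1],
    [0, 0, 0, 0, 0, 0, 1],
    [0, 0, 0, 0, 0, 0, 1],
    [0, 0, 0, 0, 0, 0, 1],
    [0, 0, 0, 0, 0, 0, 1],
    [0, 0, 0, 0, 0, 0, 1],
    [0, 0, 0, 0, 0, 0, 1],
  ],
)

```text
clock: 4.3
tcp_pos: [477.9, -317.9, 60.8]
ee_rot: [-2.324, -2.113, 0.001]
wrist_force: [-0.9, 0.5, -0.2]
finger_gap: 83.1
grasp_force: 0.0
```

```bash
python3 - <<'E'
from h import *
st,im,d,c,T=grab("wrist","w2.png");print(st["clock"],st["finger_gap"],st["wrist_force"].round(1))
P=cloud(c,T,d);m=(d>0)&(P[...,2]>30)&(P[...,2]<37)&(np.hypot(P[...,0]-478,P[...,1]+318)<40)
v,u=np.nonzero(m);(x,y),r=cv2.minEnclosingCircle(np.c_[u,v].astype(np.float32))
a=onplane(c,T,[[x,y]],34)[0];print(a.round(1),P[m].mean(0).round(1),np.ptp(P[m],axis=0))
# finger ends: nearest points to camera around tool
Q=(P-st["tcp_pos"])@R.from_rotvec(st["ee_rot"]).as_matrix()
f=(d>0)&(P[...,2]>45);q=Q[f];print("finger tool-z max",np.percentile(q[:,2],[95,99,99.9]).round(1))
plan(st,[*a[:2],-15],84.5)
E
```

```text
4.3 83.05947219527489 [-0.9  0.5 -0.2]
[ 478.5 -316.9   34. ] [ 478.4 -318.    32.6] [51.03506308 51.12628266  4.64345549]
finger tool-z max [-42.2  12.8  15.4]
pos [ 477.9 -317.9   60.8] yaw 84.55 z axis [-1.1e-03  7.0e-04 -1.0e+00] shift share [0.014 0.008 1.011] turn share [-0.0004 -0.0002  0.0003]
```

View pics/w2.png

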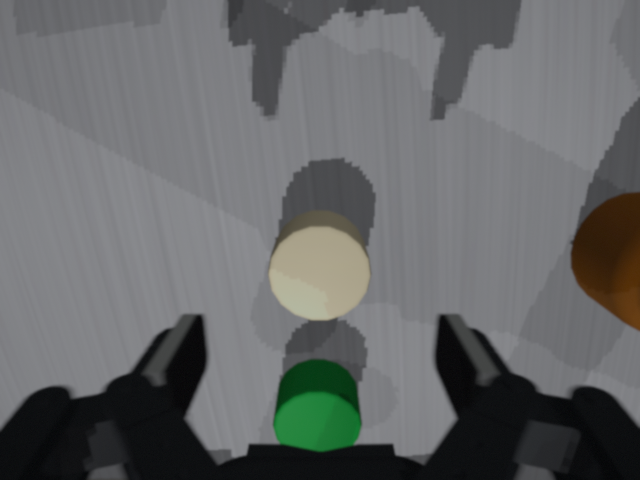

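The puck at (320,270) lies centred between the open fingers (inner edges at columns 205 and 440). I'm descending with the offset taken into account.

Emit:
drive_tool(
  steps=[
    [0, 0, 0.3, 0, 0, 0, 1],
    [0, 0, 0.3, 0, 0, 0, 1],
    [0, 0, 0.2, 0, 0, 0, 1],
    [0, 0, 0.1, 0, 0, 0, 1],
    [0, 0, 0.1, 0, 0, 0, 1],
    [0, 0, 0, 0, 0, 0, 1],
  ],
)

```text
clock: 4.85
tcp_pos: [477.8, -317.8, -14.6]
ee_rot: [-2.323, -2.112, 0.001]
wrist_force: [0.0, 0.7, -0.6]
finger_gap: 85.6
grasp_force: 0.0
```

Emit:
drive_tool(
  steps=[
    [0, 0, 0, 0, 0, 0, -1],
    [0, 0, 0, 0, 0, 0, -1],
    [0, 0, 0, 0, 0, 0, -1],
    [0, 0, 0, 0, 0, 0, -1],
    [0, 0, 0, 0, 0, 0, -1],
    [0, 0, 0, 0, 0, 0, -1],
  ],
  force=40,
)

```text
clock: 5.35
tcp_pos: [478.9, -318.5, -12.2]
ee_rot: [2.323, 2.112, 0.001]
wrist_force: [-0.5, 0.3, 5.3]
finger_gap: 50.6
grasp_force: 41.1
```

Emit:
drive_tool(
  steps=[
    [0, 0, -0.1, 0, 0, 0, -1],
    [0, 0, -0.4, 0, 0, 0, -1],
    [0, 0, -0.45, 0, 0, 0, -1],
    [0, 0, -0.45, 0, 0, 0, -1],
    [0, 0, -0.4, 0, 0, 0, -1],
    [0.4, 0.04, 0, 0, 0, 0, -1],
    [0.45, 0.04, 0, 0, 0, 0, -1],
    [0.45, 0.04, 0, 0, 0, 0, -1],
  ],
)

```text
clock: 6.02
tcp_pos: [496.9, -221.7, 123.2]
ee_rot: [2.325, 2.109, 0.001]
wrist_force: [1.3, 1.0, -0.2]
finger_gap: 50.5
grasp_force: 42.0
```

Emit:
drive_tool(
  steps=[
    [0.45, 0.04, 0, 0, 0, 0, -1],
    [0.45, 0.045, 0, 0, 0, 0, -1],
    [0.45, 0.045, 0, 0, 0, 0, -1],
    [0.45, 0.045, 0, 0, 0, 0, -1],
    [0.455, 0.045, 0, 0, 0, 0, -1],
    [0, 0, 0, 0, 0, 0, -1],
    [0, 0, 0, 0, 0, 0, -1],
  ],
)

```text
clock: 6.6
tcp_pos: [529.5, -52.5, 122.4]
ee_rot: [2.319, 2.119, 0.002]
wrist_force: [-0.3, -1.0, -0.6]
finger_gap: 50.7
grasp_force: 42.0
```

```bash
python3 - <<'E'
from h import *
st,im,d,c,T=grab("wrist","w3.png");print(st["clock"],st["finger_gap"],st["grasp_force"],st["wrist_force"].round(1),st["qpos"].round(2))
np.savez("/tmp/w3.npz",im=im,d=d)
P=cloud(c,T,d);m=(d>0)&(P[...,2]>74)&(P[...,2]<95)&(np.hypot(P[...,0]-529,P[...,1]+55)<60)&(np.hypot(P[...,0]-529,P[...,1]+55)>30)
n,l,s,cc=cv2.connectedComponentsWithStats(m.astype(np.uint8))
for i in range(1,n):
    if s[i,4]>40:print(s[i],cc[i].round(),P[l==i].mean(0).round(1),P[l==i].min(0).round(),P[l==i].max(0).round())
b=(d>0)&(P[...,2]>18)&(P[...,2]<25)&(np.hypot(P[...,0]-529,P[...,1]+55)<75)
print("base",P[b].min(0),P[b].max(0))
plan(st,[529.5,-55.2,100],84.5)
E
```

```text
6.6 50.70797619764213 42.01340317726135 [-0.3 -1.  -0.6] [ 0.29  0.41 -0.39  1.88  0.2   0.88 -0.28]
[251 194  29  32 484] [265. 209.] [506.1 -21.1  83.5] [498. -29.  74.] [512. -15.  89.]
[370 196  30  30 480] [384. 211.] [564.9 -27.   83.7] [559. -34.  74.] [572. -21.  89.]
base [ 470.57771793 -103.21269376   18.00133041] [594.57205488   6.3661344   24.98838317]
pos [529.5 -52.5 122.4] yaw 84.83 z axis [ 1.2e-03  6.0e-04 -1.0e+00] shift share [-0.036  0.003  0.299] turn share [ 0.0004 -0.0002  0.0018]
```

View pics/w3.png

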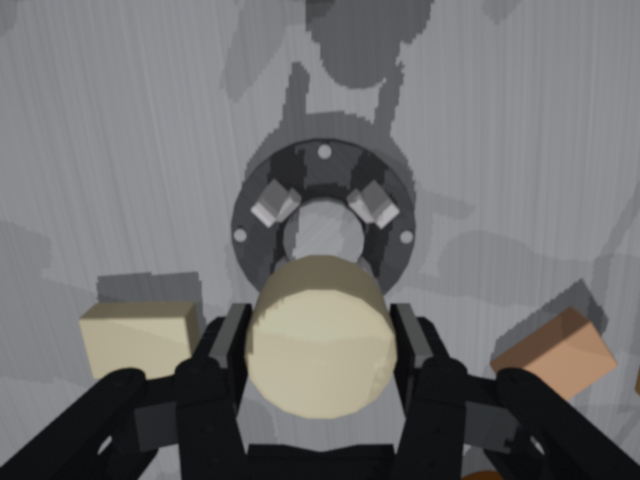

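The puck at (320,345) is held level. The jig sits ahead at (323,232), with posts at (275,203) and (373,203). I'll measure both in this same view so calibration errors cancel.

```bash
python3 - <<'E'
from h import *
z=np.load("/tmp/w3.npz");im,d=z["im"],z["d"];st=env.get_state();c,T=cam("wrist",st);P=cloud(c,T,d)
def fit(p):
    from scipy.optimize import least_squares
    s=least_squares(lambda q:np.hypot(p[:,0]-q[0],p[:,1]-q[1])-q[2],[*p.mean(0)[:2],40],loss="soft_l1");return s.x.round(2),np.abs(s.fun).mean().round(2)
# puck
hsv=cv2.cvtColor(im,cv2.COLOR_RGB2HSV)
m=((d>0)&(P[...,2]>160)&(P[...,2]<175)&(hsv[...,1]>40)).astype(np.uint8)
k=max(cv2.findContours(m,0,1)[0],key=cv2.contourArea)[:,0]
zt=np.median(P[m>0][:,2]);q=onplane(c,T,k,zt);print("puck top z",zt,len(k),fit(q),np.median(P[m>0],axis=0))
# base
m=((d>0)&(P[...,2]>17)&(P[...,2]<40)&(np.hypot(P[...,0]-532,P[...,1]+55)<75)).astype(np.uint8)
k=max(cv2.findContours(m,0,1)[0],key=cv2.contourArea)[:,0]
q=onplane(c,T,k,22);r=np.hypot(q[:,0]-532,q[:,1]+55);q=q[(r>55)&(r<68)&(q[:,1]>-75)];print("base",len(q),fit(q))
# stage
m=((d>0)&(abs(P[...,2]-34)<3)&(np.hypot(P[...,0]-532,P[...,1]+55)<32)).astype(np.uint8)
k=max(cv2.findContours(m,0,1)[0],key=cv2.contourArea)[:,0]
q=onplane(c,T,k,34);q=q[q[:,1]>-50];print("stage",len(q),fit(q))
E
```

```text
puck top z 166.9865757026112 800 (array([530.55, -53.2 ,  25.36]), np.float64(2.56)) [535.1986325  -53.10870074 166.9865757 ]
base 319 (array([532.01, -57.09,  60.92]), np.float64(0.2))
stage 94 (array([532.03, -56.9 ,  25.18]), np.float64(0.21))
```

```bash
python3 - <<'E'
from h import *
z=np.load("/tmp/w3.npz");im,d=z["im"],z["d"];st=env.get_state();c,T=cam("wrist",st)
hsv=cv2.cvtColor(im,cv2.COLOR_RGB2HSV).astype(int)
m=((abs(hsv[...,0]-22)<9)&(hsv[...,1]>35)).astype(np.uint8);m[:,:246]=0;m[:,398:]=0
k=max(cv2.findContours(m,0,1)[0],key=cv2.contourArea)[:,0]
lo=k[k[:,1]>375]   # front rim of the top face
print(cv2.boundingRect(k),len(lo))
q=onplane(c,T,lo,168.6)
from scipy.optimize import least_squares
s=least_squares(lambda a:np.hypot(q[:,0]-a[0],q[:,1]-a[1])-26,[530,-53],loss="soft_l1");print(s.x,abs(s.fun).mean())
print(onplane(c,T,[[322,345]],168.6))
E
```

```text
(246, 256, 152, 162) 154
[530.43184268 -52.39539064] 0.36877675630671014
[[531.18689857 -49.75321466 168.6       ]]
```

Emit:
drive_tool(
  steps=[
    [-0.054, 0.025, 0, 0, 0, 0, -1],
    [0, 0, 0.35, 0, 0, 0, -1],
    [0, 0, 0.35, 0, 0, 0, -1],
    [0, 0, 0.3, 0, 0, 0, -1],
    [0, 0, 0.07, 0, 0, 0, -1],
    [0, 0, 0.07, 0, 0, 0, -1],
    [0, 0, 0.06, 0, 0, 0, -1],
    [0, 0, 0, 0, 0, 0, -1],
  ],
)

```text
clock: 7.32
tcp_pos: [530.9, -59.7, 32.0]
ee_rot: [2.325, 2.112, 0.001]
wrist_force: [-0.4, 0.9, -0.8]
finger_gap: 50.8
grasp_force: 42.0
```

```bash
python3 - <<'E'
from h import *
st,im,d,c,T=grab("wrist","w4.png");print(st["tcp_pos"].round(1),st["wrist_force"].round(1),st["moment"].round(2))
E
```

```text
[530.9 -59.7  32. ] [-0.4  0.9 -0.8] [ 0.14  0.12 -0.02]
```

View pics/w4.png

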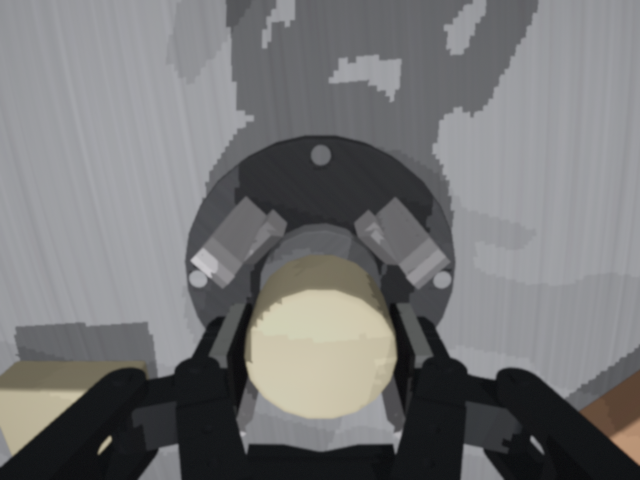

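```bash
python3 - <<'E'
from h import *
from scipy.optimize import least_squares
st,im,d,c,T=grab("wrist");P=cloud(c,T,d);print(st["tcp_pos"].round(1))
def fit(q,r): 
    s=least_squares(lambda a:np.hypot(q[:,0]-a[0],q[:,1]-a[1])-r,[531,-57],loss="soft_l1");return s.x.round(2),abs(s.fun).mean().round(2),len(q)
m=((d>0)&(P[...,2]>17)&(P[...,2]<100)&(np.hypot(P[...,0]-532,P[...,1]+55)<75)).astype(np.uint8)
k=max(cv2.findContours(m,0,1)[0],key=cv2.contourArea)[:,0]
q=onplane(c,T,k,22);r=np.hypot(q[:,0]-532,q[:,1]+56);q=q[(r>57)&(r<66)&(q[:,1]>-45)];print("base",fit(q,61.5))
g=cv2.cvtColor(im,cv2.COLOR_RGB2GRAY)
# posts
m=((d>0)&(P[...,2]>60)&(P[...,2]<90)&(abs(np.hypot(P[...,0]-532,P[...,1]+56)-43)<9)&(P[...,1]>-50)).astype(np.uint8)
n,l,s,cc=cv2.connectedComponentsWithStats(m)
for i in range(1,n):
    if s[i,4]>100:
        A=P[l==i];A=A[A[:,2]>76];print("post",len(A),A.mean(0).round(1),A.min(0).round(1),A.max(0).round(1))
hsv=cv2.cvtColor(im,cv2.COLOR_RGB2HSV).astype(int)
m=((abs(hsv[...,0]-22)<9)&(hsv[...,1]>35)).astype(np.uint8);m[:,:246]=0;m[:,398:]=0
k=max(cv2.findContours(m,0,1)[0],key=cv2.contourArea)[:,0];lo=k[k[:,1]>375]
print("puck",fit(onplane(c,T,lo,st["tcp_pos"][2]+46.2),26))
E
```

```text
[531.  -59.6  32.3]
base (array([532.39, -55.58]), np.float64(0.33), 357)
post 1500 [506.1 -21.1  83.7] [498.8 -28.7  76. ] [511.8 -15.1  88.9]
post 1498 [564.6 -27.1  83.7] [558.2 -33.9  76. ] [572.6 -21.4  89.2]
post 275 [496.3 -49.4  82.1] [493.9 -50.   76. ] [498.7 -48.5  88.8]
puck (array([532.27, -57.48]), np.float64(0.28), 155)
```

Emit:
drive_tool(
  steps=[
    [0.028, 0, 0, 0, 0, 0, -1],
    [0, 0, 0, 0, 0, 0, -1],
    [0, 0, 0.04, 0, 0, 0, -1],
    [0, 0, 0.04, 0, 0, 0, -1],
    [0, 0, 0.03, 0, 0, 0, -1],
    [0, 0, 0, 0, 0, 0, -1],
  ],
)

```text
clock: 7.92
tcp_pos: [530.5, -57.2, 22.7]
ee_rot: [-2.324, -2.113, 0.001]
wrist_force: [0.0, 0.9, -1.4]
finger_gap: 50.7
grasp_force: 42.0
```

Emit:
drive_tool(
  steps=[
    [0, 0, 0.015, 0, 0, 0, -1],
    [0, 0, 0.01, 0, 0, 0, -1],
    [0, 0, 0, 0, 0, 0, -1],
  ],
)

```text
clock: 8.17
tcp_pos: [530.7, -57.3, 21.4]
ee_rot: [-2.325, -2.113, 0.0]
wrist_force: [-0.5, 0.3, 3.7]
finger_gap: 50.5
grasp_force: 42.0
```

The force rises at TCP z=21.4, as expected for the puck seated on the stage. Releasing.

Emit:
drive_tool(
  steps=[
    [0, 0, 0, 0, 0, 0, 0.6],
    [0, 0, 0, 0, 0, 0, 0.6],
    [0, 0, 0, 0, 0, 0, 0.6],
    [0, 0, 0, 0, 0, 0, 0.6],
    [0, 0, -0.15, 0, 0, 0, 0.6],
    [0, 0, -0.4, 0, 0, 0, 0.6],
    [0, 0, -0.4, 0, 0, 0, 1],
    [0, 0, -0.4, 0, 0, 0, 1],
  ],
)

```text
clock: 8.83
tcp_pos: [530.3, -57.0, 124.5]
ee_rot: [-2.324, -2.113, 0.0]
wrist_force: [-0.1, -0.7, 0.6]
finger_gap: 85.2
grasp_force: 0.0
```

```bash
python3 - <<'E'
from h import *
from scipy.optimize import least_squares
st,im,d,c,T=grab("wrist","w5.png");P=cloud(c,T,d);print(st["tcp_pos"].round(1),st["clock"],st["qpos"].round(2))
np.savez("/tmp/w5.npz",im=im,d=d)
def fit(q,r): 
    s=least_squares(lambda a:np.hypot(q[:,0]-a[0],q[:,1]-a[1])-r,[531,-57],loss="soft_l1");return s.x.round(2),abs(s.fun).mean().round(2),len(q)
rr=np.hypot(P[...,0]-532.4,P[...,1]+55.5)
m=((d>0)&(abs(P[...,2]-67)<5)&(rr<34));v,u=np.nonzero(m);print("puck top z",np.percentile(P[m][:,2],[5,50,95]).round(1))
k=max(cv2.findContours(m.astype(np.uint8),0,1)[0],key=cv2.contourArea)[:,0];print("puck",fit(onplane(c,T,k,68),25.6))
# plane tilt
A=np.c_[P[m][:,:2]-[532,-55],np.ones(m.sum())];print("tilt",np.linalg.lstsq(A,P[m][:,2],rcond=None)[0].round(3))
m=((d>0)&(P[...,2]>77)&(P[...,2]<95)&(abs(rr-43)<12)).astype(np.uint8)
n,l,s,cc=cv2.connectedComponentsWithStats(m)
for i in range(1,n):
    if s[i,4]>60:
        A=P[l==i];print("post",cc[i].round(),len(A),A.mean(0).round(1),((A.min(0)+A.max(0))/2).round(1))
E
```

```text
[530.3 -57.  124.5] 8.8333 [ 0.3   0.41 -0.39  1.87  0.2   0.89 -0.28]
puck top z [65.3 66.7 67.8]
puck (array([531.93, -56.97]), np.float64(0.44), 254)
tilt [-0.0000e+00 -1.0000e-02  6.6579e+01]
post [263. 201.] 433 [506.  -21.3  84.3] [505.4 -21.6  83.1]
post [382. 201.] 428 [565.  -27.1  84.5] [565.3 -27.5  82.9]
post [265. 310.] 401 [499.2 -81.2  83.8] [498.9 -82.2  82.8]
post [377. 310.] 410 [559.7 -87.3  83.8] [559.6 -88.5  82.9]
```

View pics/w5.png

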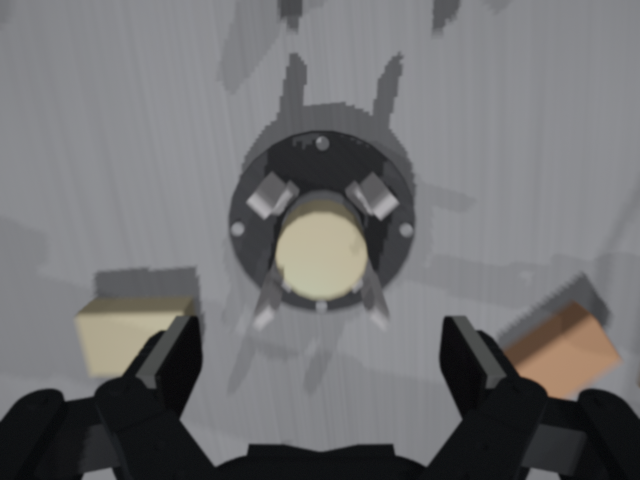

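The puck at (322,265) stands level on the stage, with its top at z≈67, within 2 mm of the centre between the four posts. The jig's axes are at about 39.3°. Now to the white stamp.

Emit:
drive_tool(
  steps=[
    [0.526, -0.058, -0.1, 0, 0, 0, 1],
    [0.526, -0.058, -0.1, 0, 0, 0, 1],
    [0.526, -0.058, -0.1, 0, 0, 0, 1],
    [0.526, -0.058, -0.1, 0, 0, 0, 1],
    [0.526, -0.058, 0, 0, 0, 0, 1],
    [0.526, -0.058, 0, 0, 0, 0, 1],
    [0.526, -0.058, 0, 0, 0, 0, 1],
    [0.526, -0.058, 0, 0, 0, 0, 1],
  ],
)

```text
clock: 9.55
tcp_pos: [525.7, 262.1, 153.5]
ee_rot: [2.324, 2.113, 0.001]
wrist_force: [1.0, 0.1, -0.2]
finger_gap: 85.6
grasp_force: 0.0
```

Emit:
drive_tool(
  steps=[
    [0, 0, 0, 0, 0, 0.037, 1],
    [0, 0, 0, 0, 0, 0, 1],
    [0, 0, 0, 0, 0, 0, 1],
  ],
)

```text
clock: 9.8
tcp_pos: [525.9, 259.9, 152.9]
ee_rot: [2.44, 1.978, -0.001]
wrist_force: [-0.1, -0.8, -0.2]
finger_gap: 85.6
grasp_force: 0.0
```

```bash
python3 - <<'E'
from h import *
st,im,d,c,T=grab("wrist","w6.png");P=cloud(c,T,d);print(st["tcp_pos"].round(1),st["clock"],st["qpos"].round(2))
np.savez("/tmp/w6.npz",im=im,d=d)
rr=np.hypot(P[...,0]-525,P[...,1]-261.5)
m=(d>0)&(rr<50)&(P[...,2]>60)&(P[...,2]<72);v,u=np.nonzero(m)
p=onplane(c,T,np.c_[u,v],66)[:,:2];print("handle",len(u),cv2.minAreaRect(p.astype(np.float32)),np.median(P[m][:,2]))
m=(d>0)&(rr<60)&(abs(P[...,2]-12)<5);v,u=np.nonzero(m);p=onplane(c,T,np.c_[u,v],12)[:,:2]
k,r=cv2.minEnclosingCircle(p.astype(np.float32));print("disc",k,r,p.mean(0))
E
```

```text
[525.9 259.9 152.9] 9.8 [-0.25  0.46 -0.42  1.71  0.22  1.01 -0.96]
handle 1969 ((526.7855834960938, 264.8857116699219), (45.74581527709961, 17.67958641052246), 76.45291137695312) 64.4829947552586
disc (526.4423217773438, 263.7857360839844) 44.59537124633789 [527.50249204 267.95181298]
```

View pics/w6.png

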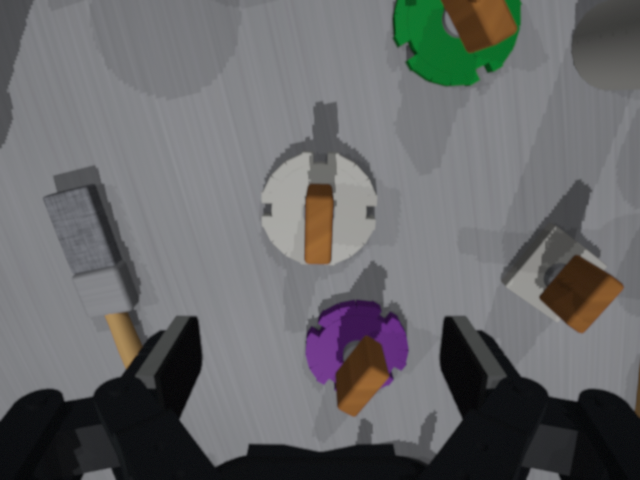

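The white notched disc is at (319,208), with its handle at (319,225) between the open fingers. The green (460,20), purple (357,350) and square (570,280) stamps are all clear. Handle size and height fit, so I'll grip it.

Emit:
drive_tool(
  steps=[
    [0.06, 0, 0.3, 0, 0, 0.009, 1],
    [0, 0, 0.4, 0, 0, 0, 1],
    [0, 0, 0.4, 0, 0, 0, 1],
    [0, 0, 0.4, 0, 0, 0, 1],
    [0, 0, 0.3, 0, 0, 0, 1],
    [0, 0, 0.14, 0, 0, 0, 1],
    [0, 0, 0, 0, 0, 0, 1],
    [0, 0, 0, 0, 0, 0, 1],
  ],
)

```text
clock: 10.52
tcp_pos: [527.5, 263.7, 7.7]
ee_rot: [2.471, 1.939, -0.0]
wrist_force: [0.7, -0.2, 0.6]
finger_gap: 85.6
grasp_force: 0.0
```

Emit:
drive_tool(
  steps=[
    [0, 0, 0, 0, 0, 0, -1],
    [0, 0, 0, 0, 0, 0, -1],
    [0, 0, 0, 0, 0, 0, -1],
    [0, 0, 0, 0, 0, 0, -1],
    [0, 0, 0, 0, 0, 0, -1],
    [0, 0, 0, 0, 0, 0, -1],
    [0, 0, 0, 0, 0, 0, -1],
    [0, 0, 0, 0, 0, 0, -1],
  ],
  force=90,
)

```text
clock: 11.18
tcp_pos: [527.2, 264.9, 7.8]
ee_rot: [2.471, 1.94, 0.001]
wrist_force: [-0.7, -0.6, 6.1]
finger_gap: 16.6
grasp_force: 88.5
```

Emit:
drive_tool(
  steps=[
    [0, 0, -0.13, 0, 0, 0, -1],
    [0, 0, -0.5, 0, 0, 0, -1],
    [0, 0, -0.5, 0, 0, 0, -1],
    [0, 0, -0.5, 0, 0, 0, -1],
    [-0.3, 0.078, 0, 0, 0, 0, -1],
    [-0.45, 0.118, 0, 0, 0, 0, -1],
    [-0.5, 0.13, 0, 0, 0, 0, -1],
    [-0.5, 0.13, 0, 0, 0, 0, -1],
  ],
)

```text
clock: 11.85
tcp_pos: [528.6, 127.9, 130.0]
ee_rot: [2.469, 1.942, 0.0]
wrist_force: [1.4, -0.7, -2.2]
finger_gap: 16.8
grasp_force: 88.4
```

Emit:
drive_tool(
  steps=[
    [-0.5, 0.13, 0, 0, 0, 0, -1],
    [-0.5, 0.13, 0, 0, 0, 0, -1],
    [-0.5, 0.13, 0, 0, 0, 0, -1],
    [-0.5, 0.13, 0, 0, 0, 0, -1],
    [-0.38, 0.1, 0, 0, 0, 0, -1],
    [0, 0, 0, 0, 0, 0.034, -1],
    [0, 0, 0, 0, 0, 0.034, -1],
    [0, 0, 0, 0, 0, 0.034, -1],
  ],
)

```text
clock: 12.52
tcp_pos: [531.4, -56.4, 129.7]
ee_rot: [-2.754, -1.511, 0.0]
wrist_force: [1.0, 0.4, -1.8]
finger_gap: 17.1
grasp_force: 88.2
```

Emit:
drive_tool(
  steps=[
    [0, 0, 0, 0, 0, 0.034, -1],
    [0, 0, 0, 0, 0, 0.034, -1],
    [0, 0, 0, 0, 0, 0.035, -1],
    [0, 0, 0, 0, 0, 0, -1],
    [0, 0, 0, 0, 0, 0, -1],
  ],
)

```text
clock: 12.93
tcp_pos: [531.6, -55.3, 129.7]
ee_rot: [2.956, 1.064, -0.0]
wrist_force: [0.5, -0.2, -2.5]
finger_gap: 16.6
grasp_force: 88.2
```

```bash
python3 - <<'E'
from h import *
from scipy.optimize import least_squares
st,im,d,c,T=grab("wrist","w7.png");P=cloud(c,T,d);print(st["clock"],st["qpos"].round(2),st["finger_gap"],st["wrist_force"].round(1))
np.savez("/tmp/w7.npz",im=im,d=d)
plan(st,[532.4,-55,130],39.3)
def fit(q,r): 
    s=least_squares(lambda a:np.hypot(q[:,0]-a[0],q[:,1]-a[1])-r,[531,-57],loss="soft_l1");return s.x.round(2),abs(s.fun).mean().round(2),len(q)
zt=st["tcp_pos"][2]-7.8+12;rr=np.hypot(P[...,0]-532,P[...,1]+55)
m=((d>0)&(abs(P[...,2]-zt)<6)&(rr<60)).astype(np.uint8);print("disc top",zt,np.median(P[m>0][:,2]))
k=max(cv2.findContours(m,0,1)[0],key=cv2.contourArea)[:,0];q=onplane(c,T,k,zt);r=np.hypot(q[:,0]-532,q[:,1]+55);print("disc",fit(q[r>38],43))
m=((d>0)&(P[...,2]>72)&(P[...,2]<92)&(abs(rr-43)<12)).astype(np.uint8)
n,l,s,cc=cv2.connectedComponentsWithStats(m)
for i in range(1,n):
    if s[i,4]>40:
        A=P[l==i];print("post",cc[i].round(),len(A),A.mean(0).round(1),((A.min(0)+A.max(0))/2).round(1))
E
```

```text
12.9333 [ 0.17  0.39 -0.22  1.88  0.11  0.89 -0.98] 16.635188340030943 [ 0.5 -0.2 -2.5]
pos [531.6 -55.3 129.7] yaw 39.58 z axis [-2.e-04 -1.e-04 -1.e+00] shift share [ 0.01   0.004 -0.004] turn share [-0.      0.0001  0.0016]
disc top 133.8730264876578 132.76081720361657
disc (array([532.6 , -55.48]), np.float64(0.82), 447)
post [320. 179.] 439 [566.3 -27.8  83.8] [565.8 -28.1  80.2]
```

View pics/w7.png

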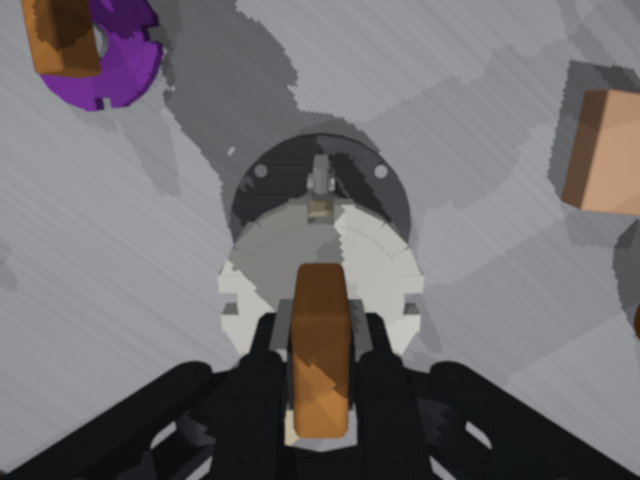

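The front notch (columns 306–334) is centred on the front post (column 320), and the side notches sit symmetrically at (230,305) and (412,305). The disc centre is within about 0.5 mm of the jig centre. Sliding down while watching the force.

Emit:
drive_tool(
  steps=[
    [0, 0, 0.2, 0, 0, 0.001, -1],
    [0, 0, 0.2, 0, 0, 0, -1],
    [0, 0, 0.05, 0, 0, 0, -1],
    [0, 0, 0.05, 0, 0, 0, -1],
    [0, 0, 0, 0, 0, 0, -1],
  ],
)

```text
clock: 13.4
tcp_pos: [531.5, -55.5, 91.6]
ee_rot: [-2.959, -1.055, 0.001]
wrist_force: [1.1, 1.0, -1.8]
finger_gap: 17.5
grasp_force: 88.3
```

Emit:
drive_tool(
  steps=[
    [0, 0, 0.04, 0, 0, 0, -1],
    [0, 0, 0.04, 0, 0, 0, -1],
    [0, 0, 0, 0, 0, 0, -1],
  ],
)

```text
clock: 13.65
tcp_pos: [531.9, -55.5, 85.8]
ee_rot: [2.959, 1.054, 0.0]
wrist_force: [1.2, 0.8, -1.6]
finger_gap: 17.1
grasp_force: 88.2
```

Meshed without resistance: the underside is at about 78 and the posts run straight below 80. Next I'll go down onto the soap.

Emit:
drive_tool(
  steps=[
    [0, 0, 0.05, 0, 0, 0, -1],
    [0, 0, 0.05, 0, 0, 0, -1],
    [0, 0, 0.04, 0, 0, 0, -1],
    [0, 0, 0, 0, 0, 0, -1],
  ],
)

```text
clock: 13.98
tcp_pos: [531.9, -55.4, 75.0]
ee_rot: [2.96, 1.054, -0.0]
wrist_force: [0.4, -0.2, 2.0]
finger_gap: 16.9
grasp_force: 88.7
```

Emit:
drive_tool(
  steps=[
    [0, 0, 0.03, 0, 0, 0, -1],
    [0, 0, 0.03, 0, 0, 0, -1],
    [0, 0, 0.03, 0, 0, 0, -1],
    [0, 0, 0, 0, 0, 0, -1],
  ],
)

```text
clock: 14.32
tcp_pos: [532.0, -55.4, 68.8]
ee_rot: [2.959, 1.054, 0.0]
wrist_force: [-0.8, -0.2, 7.3]
finger_gap: 17.1
grasp_force: 89.6
```

Emit:
drive_tool(
  steps=[
    [0, 0, 0.025, 0, 0, 0, -1],
    [0, 0, 0.025, 0, 0, 0, -1],
    [0, 0, 0, 0, 0, 0, -1],
    [0, 0, 0, 0, 0, 0, -1],
  ],
)

```text
clock: 14.65
tcp_pos: [532.0, -55.4, 65.5]
ee_rot: [2.959, 1.054, 0.001]
wrist_force: [-3.8, 0.4, 10.4]
finger_gap: 16.9
grasp_force: 90.2
```

```bash
python3 - <<'E'
from h import *
st,im,d,c,T=grab("wrist");P=cloud(c,T,d);print(st["tcp_pos"].round(1),st["wrist_force"].round(1),st["finger_gap"])
rr=np.hypot(P[...,0]-532,P[...,1]+55)
m=(d>0)&(rr<42)&(P[...,2]>60)&(P[...,2]<90);h,e=np.histogram(P[m][:,2],np.arange(60,90));print(dict(zip(e.tolist(),h.tolist())))
hs=cv2.cvtColor(im,cv2.COLOR_RGB2HSV);w=m&(hs[...,1]<30)&(hs[...,2]>110);A=np.c_[P[w][:,:2]-[532,-55],np.ones(w.sum())];print(w.sum(),np.median(P[w][:,2]))
_,s,*_=grab("scene");cv2.imwrite("pics/fin.png",cv2.resize(s[130:270,200:390],(760,560),interpolation=2)[:,:,::-1])
E
```

```text
[532.  -55.4  65.5] [-3.8  0.4 10.4] 16.940758571555204
{60: 23, 61: 30, 62: 18, 63: 22, 64: 35, 65: 37, 66: 194, 67: 2321, 68: 7661, 69: 4622, 70: 345, 71: 36, 72: 47, 73: 48, 74: 50, 75: 52, 76: 42, 77: 50, 78: 73, 79: 128, 80: 146, 81: 114, 82: 111, 83: 102, 84: 79, 85: 149, 86: 318, 87: 209, 88: 59}
15624 68.75466416488638
```

View pics/fin.png

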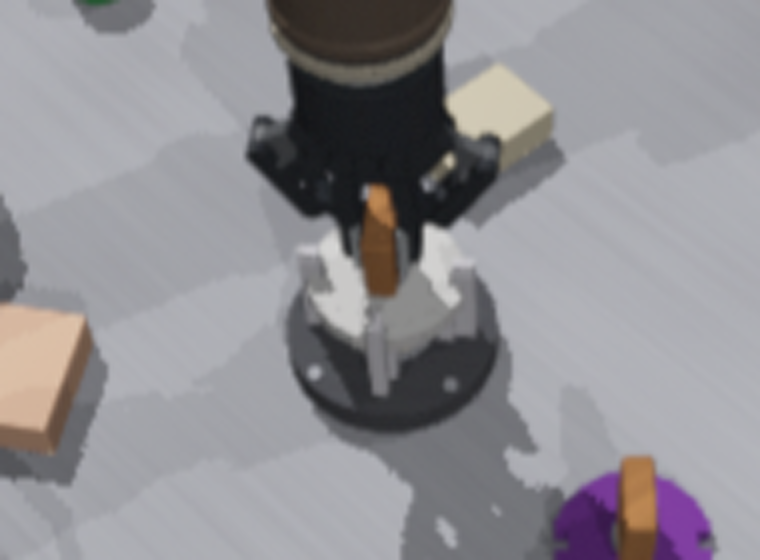

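The picture shows the white stamp down among the four posts (centre about (385,300)), held by its handle. The disc top at 69–70 and the force both put the stage 9–10 mm down, which is more than half its travel.

```bash
python3 -c "
from station import env
print(env.close_job())"
```

```text
the job is handed in; nothing more can be done
None
```

The job is handed in at about 15 s of the 54 s allowed: the soap puck stands centred on the stage, and the notched white stamp is meshed with the posts, still held, and pressing the stage about 9–10 mm down (6 mm needed); my first grasp missed and briefly pressed the puck's top at about 20 N, but didn't move it.

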